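# Nest the stoneware lids for packing

### The arm

A 7-joint arm with a two-finger parallel gripper is mounted at the origin on the work surface. World frame = base frame: x ahead of the robot, y to its left, z up, the work surface at z = 0. Lengths are in mm, angles in degrees, forces in N, time in s.
With the tool pointing down it reaches from about 400 to 875 mm from the base axis. Payload 6.5 kg.
Tool frame: the origin (TCP) lies at the very end of the fingers, on their centre line; the grasp point (between the pads) lies 19 mm behind it (manip.grip_point_offset is the distance from the TCP to the grasp point, in mm); z points along the fingers, y is the direction in which the jaws open and shut (so a half turn about z gives the same grasp; the last joint's range is limited). The gripper opens to 88 mm and grips with 3 to 60 N. Pads are 18 mm wide; open, the fingers measure 123 mm over their backs; the gripper's body (75 mm by 187 mm) begins 45 mm behind the grasp point.
Start: joints at [-69.97, 30.733, -0.252, 88.115, 0.149, 61.152, -4.079], TCP at [262.544, 594.61, 238.716] pointing down, gripper open.
Joint ranges: [-154.64, 154.64], [-21.42, 123.67], [-72.66, 72.17], [13.99, 137.28], [-74.86, 254.86], [10.95, 109.41], [-158.01, 158.01]. Speed limits (degrees/s): [136.94, 136.94, 180, 180, 180, 180, 180].

### API

Orientations are given as [roll, pitch, yaw] about the fixed x, y, z axes, in that order (R = Rz(yaw) Ry(pitch) Rx(roll)).
In Python, from plant import observe, camera, manip gives the robot as it stands.
- The arm moves only by the shell command python3 -m inch 'ROWS' [OPENING] [FORCE]. ROWS is JSON, a list of rows, each a list of 4 numbers: the shift along the tool's x, y, z in m, then the turn about the tool's z in rad. A call has 1 to 5 rows; each row shifts and turns the commanded pose from where the row before left it, along the tool's axes as they then stand; what a row does not reach is not made up. A row lasts 1/12 s, in which the tool goes at most 41.7 mm and 7.16 degrees, less where a joint would pass 70% of its speed; a pose out of reach is approached as far as the arm can. A call is refused whole if a number of a shift passes 0.0417 or a number of a turn 0.125, either way. A call with a gripper value outside its range is refused whole. OPENING is the closure, from -1 (fully open) to 1 (shut), set as the call begins (- or left out, the last holds). The fingers move at their own pace and stop on an object; FORCE is the grip in N (left out, the last holds). Time passes only in rows, so rows that do not move let the fingers close. It gives the time, the measured TCP pose, the force and the opening at its end, in the units of the state.
- observe(): the state, without advancing time (a new reading comes with each control period).
- camera(name): name is "side" or "top" or "wrist"; returns a dict with "frame" (420x560x3 uint8, red, green, blue), "fx", "fy", "cx", "cy" (pixels), "rvec" (rotation vector, rad) and "tvec" (3), from world to camera coordinates, as OpenCV has them; the wrist camera has in their place "T_tool_cam" (4x4, takes a point from camera to tool coordinates, whose origin is the TCP and whose axes are the flange's). Camera axes: x right, y down, z forward; pixel columns grow to the right and rows downward; lengths in mm; the calibration is good to about 2 mm. A picture is of the moment at which its call begins: read the wrist's pose just before it. There is no depth.
- manip.finish_job(): hands the job in, once; it reports no verdict.
The state is a dict: "time": time; "joints": joint angles; "joint_velocities": joint speeds; "joint_torque": joint torques, N m; "ee_pos": TCP position; "tool_rot": TCP orientation; "contact_force": force on the tool from outside, world axes, zero at the start; "ft_torque": the same for the moment, N m; "gripper_width": finger opening in mm.
Only numpy, scipy, OpenCV 4.12 (cv2) and the standard library are available. Lean on these libraries where they do the work, as an engineer would, in place of code of your own. Each camera call takes 0.05 s, during which the arm holds its last target. There are 200 camera calls.

### The job

Three domed stoneware lids lie upside down on the shop counter, each resting on its knob with its hollow side up. Nest them for packing: the medium lid sitting inside the large one and the small lid sitting inside the medium one, all still upside down and level, with the large lid left where it stands. Set each lid down gently and never let it drop, as stoneware chips.

Things in the scene. Friction and masses are not known exactly. Their poses are not given: they have to be found in the camera images.
- large_lid: Largest of three grey-green stoneware domed lids, hollow side up on its flat knob (60 mm across). 150 mm across the rim, 46 mm tall, wall 5 mm, 0.6 kg, loose. Origin: centre of the knob's flat end, on the counter; z up, out of the hollow. Inner floor flat, 16 mm above the origin, about 70 mm across, curving up to an opening 140 mm across.
- medium_lid: Medium lid, same pose and axes: 64 mm across the rim, 36 mm tall, wall 4 mm, 0.1 kg; outer wall upright over the top 14 mm, to grip across its diameter. Origin: centre of the knob's flat end (30 mm across). Inner floor flat, 13 mm above the origin, about 38 mm across; opening 56 mm. Seated in the large lid, its rim is 6 mm above the large rim.
- small_lid: Small lid, same pose and axes: 44 mm across the rim, 42 mm tall, 0.07 kg; outer wall upright over the top 19 mm, to grip across its diameter. Origin: centre of the knob's flat end (22 mm across). Seated in the medium lid, its rim is 19 mm above the medium rim. Bystanders: a taller straight cup with no knob and a lid lying knob up.
There are look-alikes about, which are no part of the job. Of the things shaped like the large_lid, the grey one is meant.

How it is judged (in metres and radians):
At the end, for the whole second after the job is handed in: Medium lid seated in the large (axes within 18 mm), small lid seated in the medium (axes within 12 mm), each within 8 mm of its seated height, hollow up and level within 0.2 rad; large lid level within 0.1 rad and within 40 mm of its start; all at rest (horizontal distance between medium_lid and large_lid below 0.018 m and z of medium_lid in the frame of large_lid between 0.008 and 0.024 m and angle between each of medium_lid, small_lid's own z axis and vertical below 0.2 rad and horizontal distance between small_lid and medium_lid below 0.012 m and z of small_lid in the frame of medium_lid between 0.005 and 0.021 m and angle between large_lid's own z axis and vertical below 0.1 rad and distance of large_lid from where it was at the start of the episode below 0.04 m and linear speed of each of large_lid, medium_lid, small_lid below 0.02 m/s); the robot touches nothing.
It fails at once if the medium lid is let fall from more than about 25 mm (linear speed of medium_lid above 0.7 m/s and contact force between the fingers and medium_lid below 0.1 N).
It fails at once if the small lid is let fall from more than about 25 mm (linear speed of small_lid above 0.7 m/s and contact force between the fingers and small_lid below 0.1 N).
It also fails if it takes over 51 s, if anything falls off the work surface, if the arm or the gripper's body presses on something with over 40 N, if the wrist force passes 120 N, or if a joint passes its speed limit or range.

## Working session

There is one attempt and no reset: what is moved stays moved. The work goes in short steps, Python scripts to look and compute and a shell command to move; the robot and the scene stay as the last step left them, time stands still between calls to the robot, and variables do not carry over. Pictures are saved under pics/ and viewed, about 8 in all and at most 12, crops included, and the job is handed in when it is done.

```bash
mkdir -p pics; ls; python3 - <<'E'
from plant import observe,camera,manip
import cv2,numpy as np
print(observe(),manip.grip_point_offset)
for n in("top","side"):
    c=camera(n);cv2.imwrite(f"pics/{n}0.png",c["frame"][...,::-1])
    print(n,[c[k] for k in("fx","fy","cx","cy","rvec","tvec")])
E
```

```text
pics
{'time': 0.0, 'joints': array([-69.96940631,  30.77718729,  -0.25446838,  88.16797903,
         0.14750134,  61.15214368,  -4.0781592 ]), 'joint_velocities': array([ 0.00779599,  0.02598518, -0.09446526,  0.01206128, -0.00281662,
        0.04812242,  0.02045352]), 'joint_torque': array([ 7.90981212e-04, -5.70980823e+01,  9.91631113e-01, -2.51604259e+01,
       -5.60692535e-02,  1.81581377e-02,  1.69416749e-04]), 'ee_pos': array([262.31506264, 594.06884227, 237.86105085]), 'tool_rot': array([-1.79903185e+02,  5.76477386e-03,  1.56181269e+02]), 'contact_force': array([ 0.34458841, -0.2954627 , -0.51742271]), 'ft_torque': array([ 0.05198674, -0.02359234,  0.03127148]), 'gripper_width': 87.91437737653409} 18.700000000000003
top [381.9659432654936, 381.9659432654936, 275.54388272036744, 218.12918904169223, array([ 2.13185873, -2.19112235,  0.07012   ]), array([ 23.15539886, 498.84546818, 914.86079532])]
side [502.44514374932555, 502.44514374932555, 285.6412317660031, 214.7087631007296, array([ 2.2251166 , -0.19252076,  0.06841334]), array([-488.3687298 ,   72.40707582, 1017.11774673])]
```

View pics/top0.png

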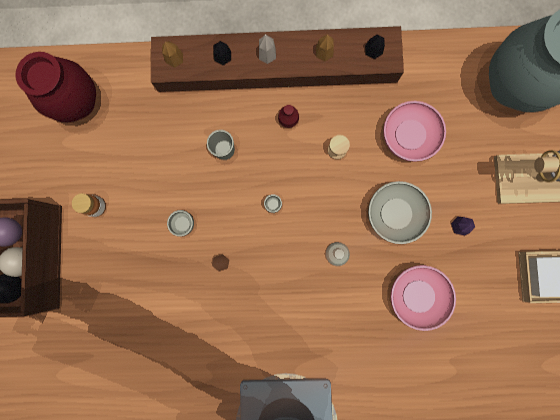

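View pics/side0.png

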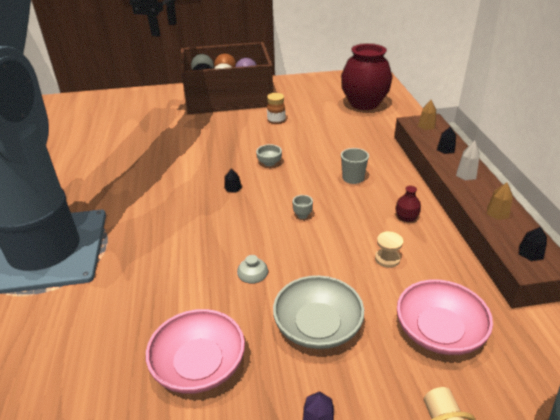

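The top picture shows these things:
- **Large bowls:** grey one at (400,212), pink ones at (414,131) and (422,297). The grey one is meant.
- **Medium candidate:** (180,223), side (269,156).
- **Small candidate:** (272,204), side (303,207).
- **Bystanders:** straight cup at (220,145) and knob-up lid at (338,254).

I'll confirm in one enlarged crop and compute positions.

```bash
cat > h.py <<'E'
import numpy as np,cv2
from plant import observe,camera,manip
def ray(c,uv,z):
    R=cv2.Rodrigues(np.array(c["rvec"]))[0];t=np.array(c["tvec"]).ravel()
    d=R.T@np.array([(uv[0]-c["cx"])/c["fx"],(uv[1]-c["cy"])/c["fy"],1]);o=-R.T@t
    return (o+d*(z-o[2])/d[2])[:2]
def proj(c,P):
    return cv2.projectPoints(np.float64(P).reshape(-1,1,3),np.array(c["rvec"]),np.array(c["tvec"]),np.array([[c["fx"],0,c["cx"]],[0,c["fy"],c["cy"]],[0,0,1.]]),None)[0].reshape(-1,2)
def circ(p,z,r,n=72):
    a=np.linspace(0,2*np.pi,n);return np.c_[p[0]+r*np.cos(a),p[1]+r*np.sin(a),a*0+z]
E
python3 - <<'E'
from h import *
t,s=camera("top"),camera("side")
tiles=[]
for n,uv,z,r in(("L",(400,212),46,75),("M",(180,222.5),36,32),("S",(272.5,203.5),42,22)):
    p=ray(t,uv,z);print(n,p,np.hypot(*p))
    for c in(t,s):
        f=cv2.resize(c["frame"],None,fx=6,fy=6,interpolation=cv2.INTER_CUBIC) if n!="L" else cv2.resize(c["frame"],None,fx=2,fy=2)
        k=6 if n!="L" else 2
        q=(proj(c,circ(p,z,r))+.5)*k-.5
        cv2.polylines(f,[np.int32(q.round())],True,(255,0,0),1)
        m=q.mean(0).astype(int);h=130
        m=np.clip(m,h,None)
        tiles.append(f[m[1]-h:m[1]+h,m[0]-h:m[0]+h])
im=np.vstack([np.hstack(tiles[0::2]),np.hstack(tiles[1::2])])
cv2.imwrite("pics/crop1.png",im[...,::-1]);print(im.shape)
E
```

```text
L [ 503.31299724 -287.33341752] 579.5554037465504
M [494.09514036 242.18489934] 550.2576970747535
S [533.22326222  15.41147616] 533.4459306949783
(520, 780, 3)
```

View pics/crop1.png

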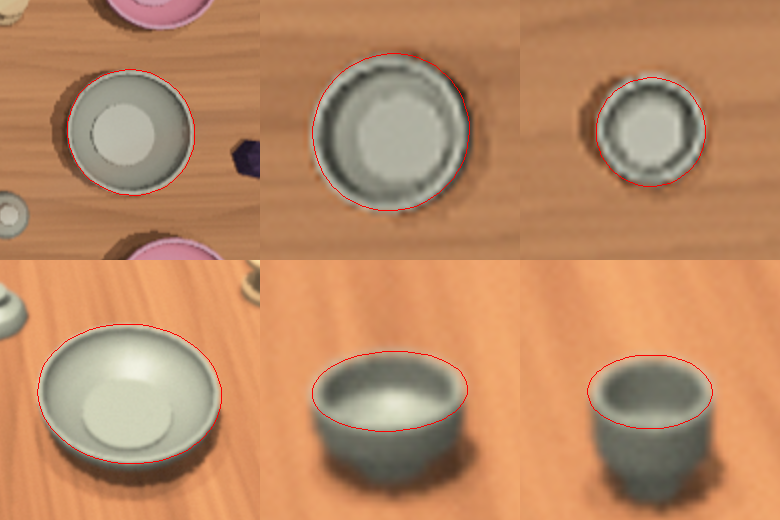

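The red rim circles, computed at each lid's expected height and radius, fit in both views. That confirms grey large (503,-287), medium (494,242) and small (533,15). The medium is shallow and wide with a knob. The small is narrow with a knob, and is not the tall cup. Next I'll move above the medium.

```bash
cat >> h.py <<'E'
from scipy.spatial.transform import Rotation as Ro
def go(p):
    o=observe();R=Ro.from_euler("xyz",o["tool_rot"],degrees=True).as_matrix()
    d=R.T@(np.array(p)-o["ee_pos"]);n=int(np.ceil(abs(d).max()/40))
    print("t",o["time"],"at",o["ee_pos"].round(1),o["tool_rot"].round(1),"w",round(o["gripper_width"],1),"F",o["contact_force"].round(1),"| tool shift mm",d.round(1),"rows",n,(d/n/1000).round(4))
E
python3 -c "
from h import *
go([494,242,130])"
```

```text
t 0.2 at [262.4 594.3 238.2] [-179.9    0.   156.2] w 88.2 F [-0.4 -0.2 -0.2] | tool shift mm [-354.1 -228.6  108.4] rows 9 [-0.0393 -0.0254  0.012 ]
```

```bash
python3 -m inch '[[-0.030,-0.019,0.009,0],[-0.030,-0.019,0.009,0],[-0.030,-0.019,0.009,0],[-0.030,-0.019,0.009,0],[-0.030,-0.019,0.009,0]]' -1
python3 -m inch '[[-0.030,-0.019,0.009,0],[-0.030,-0.019,0.009,0],[-0.030,-0.019,0.009,0],[-0.030,-0.019,0.009,0],[-0.030,-0.019,0.009,0]]'
python3 -m inch '[[-0.027,-0.019,0.009,0],[-0.027,-0.019,0.009,0],[0,0,0,0],[0,0,0,0]]'
python3 - <<'E'
from h import *
go([494,242,130])
o=observe();c=camera("wrist");np.set_printoptions(suppress=True,precision=3)
print(c["T_tool_cam"])
f=c["frame"].copy()
R=Ro.from_euler("xyz",o["tool_rot"],degrees=True).as_matrix();T=np.eye(4);T[:3,:3]=R;T[:3,3]=o["ee_pos"]
C=np.linalg.inv(T@np.array(c["T_tool_cam"]))
for z,r,col in((36,32,(255,0,0)),(36,28,(255,255,0))):
    q=(C[:3,:3]@circ((494,242),z,r).T).T+C[:3,3];q=np.c_[q[:,0]/q[:,2]*c["fx"]+c["cx"],q[:,1]/q[:,2]*c["fy"]+c["cy"]]
    cv2.polylines(f,[np.int32(q.round())],True,col,1)
cv2.imwrite("pics/w1.png",f[...,::-1])
E
```

```text
time: 0.62
ee_pos: [362.0, 445.6, 193.3]
tool_rot: [-180.0, 0.0, 156.2]
contact_force: [0.5, -0.3, -0.2]
gripper_width: 88.3
time: 1.03
ee_pos: [460.9, 298.1, 148.4]
tool_rot: [180.0, 0.0, 156.2]
contact_force: [0.6, -0.0, -0.7]
gripper_width: 88.2
time: 1.37
ee_pos: [495.0, 240.6, 130.2]
tool_rot: [-179.9, -0.0, 155.9]
contact_force: [0.2, 0.5, -0.2]
gripper_width: 88.1
t 1.3667 at [495.  240.6 130.2] [-179.9   -0.   155.9] w 88.1 F [ 0.2  0.5 -0.2] | tool shift mm [1.5 0.9 0.2] rows 1 [0.0015 0.0009 0.0002]
[[   0.001   -0.952   -0.305   79.356]
 [   1.       0.001    0.       0.076]
 [   0.      -0.305    0.952 -144.718]
 [   0.       0.       0.       1.   ]]
```

View pics/w1.png

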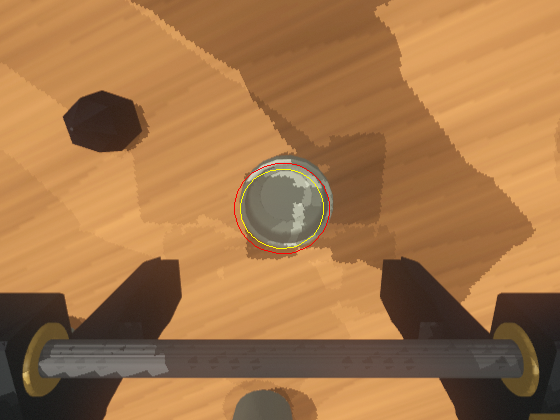

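The wrist view shows the lid's rim spanning about (240–333, 156–250). That is about 4 px right of my prediction and 5 px above it, so I correct by about +3 mm in tool x and +2 mm in tool y. Then I descend so the tips are 13 mm below the rim, and close.

```bash
python3 -m inch '[[0.004,0.003,0.030,0],[0,0,0.030,0],[0,0,0.025,0],[0,0,0.015,0],[0,0,0.007,0]]'
python3 -m inch '[[0,0,0,0],[0,0,0,0],[0,0,0,0],[0,0,0,0],[0,0,0,0]]' 1 15
python3 -m inch '[[0,0,0,0],[0,0,0,0],[0,0,0,0],[0,0,0,0],[0,0,0,0]]'
```

```text
time: 1.83
ee_pos: [489.6, 249.0, 21.8]
tool_rot: [-179.9, -0.2, 156.4]
contact_force: [-0.1, -0.3, -0.6]
gripper_width: 88.2
time: 2.25
ee_pos: [492.5, 247.9, 24.9]
tool_rot: [179.9, 0.1, 156.2]
contact_force: [-0.1, 0.1, 5.6]
gripper_width: 62.1
time: 2.67
ee_pos: [492.6, 247.9, 24.9]
tool_rot: [179.9, 0.1, 156.2]
contact_force: [-2.1, -0.0, 7.3]
gripper_width: 62.1
```

```bash
python3 - <<'E'
from h import *
w=camera("wrist")["frame"];s=camera("side")["frame"]
a=cv2.resize(w[100:400,130:430],(400,400));b=cv2.resize(s[90:210,200:320],(400,400),interpolation=cv2.INTER_CUBIC)
cv2.imwrite("pics/g1.png",np.hstack([a,b])[...,::-1]);print(observe()["ee_pos"],observe()["gripper_width"])
E
```

```text
[492.56082488 247.89367448  24.89815849] 62.222995655440464
```

View pics/g1.png

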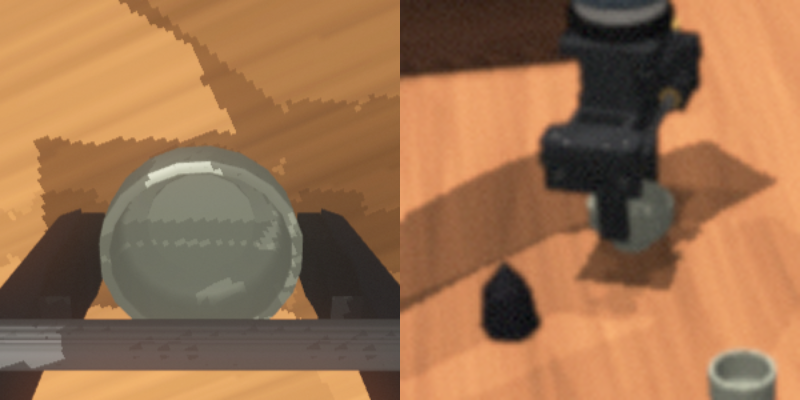

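```bash
cat >> h.py <<'E'
def wcam(o,c):
    T=np.eye(4);T[:3,:3]=Ro.from_euler("xyz",o["tool_rot"],degrees=True).as_matrix();T[:3,3]=o["ee_pos"]
    C=np.linalg.inv(T@np.array(c["T_tool_cam"]));d=dict(c);d["rvec"]=cv2.Rodrigues(C[:3,:3])[0];d["tvec"]=C[:3,3];return d
E
python3 - <<'E'
from h import *
o=observe();c=wcam(o,camera("wrist"));s=camera("side")
R=Ro.from_euler("xyz",o["tool_rot"],degrees=True).as_matrix()
w=c["frame"].copy();f=cv2.resize(s["frame"][90:210,200:320],(720,720),interpolation=cv2.INTER_CUBIC)
for off,col in((0,(255,0,0)),(8,(0,0,255))):
    p=o["ee_pos"]+R[:,0]*off
    for z,r in((36,32),(0,15)):
        q=proj(c,circ(p,z,r)); print(off,z,q.min(0).round(),q.max(0).round())
        cv2.polylines(w,[np.int32(q)],True,col,1)
        q=(proj(s,circ(p,z,r))-[200,90])*6;cv2.polylines(f,[np.int32(q)],True,col,1)
cv2.imwrite("pics/g2.png",np.hstack([cv2.resize(w[160:420,150:410],(400,400)),f[150:550,180:580]])[...,::-1])
E
```

```text
0 36 [201. 219.] [359. 359.]
0 0 [250. 227.] [310. 282.]
8 36 [200. 199.] [360. 343.]
8 0 [250. 212.] [311. 268.]
```

View pics/g2.png

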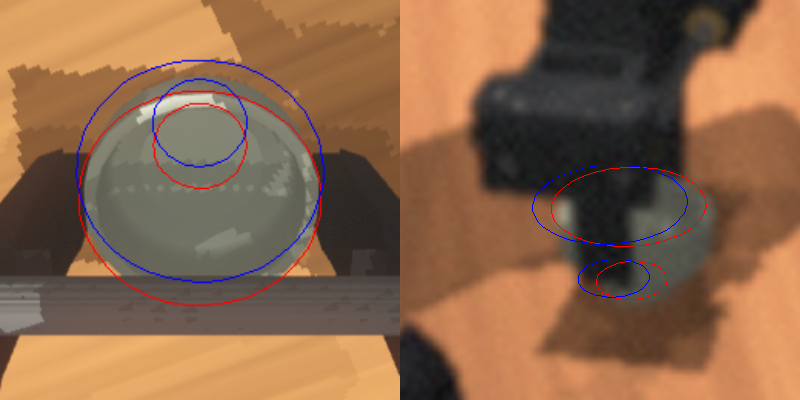

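The rim agrees with an upright lid centred on the TCP (red circles). The reaction force is small. I'll lift a little and look again.

```bash
python3 -m inch '[[0,0,-0.005,0],[0,0,-0.015,0],[0,0,-0.025,0],[0,0,-0.025,0],[0,0,-0.020,0]]' 1 20
python3 -m inch '[[0,0,-0.01,0],[0,0,0,0],[0,0,0,0]]'
python3 - <<'E'
from h import *
o=observe();print(o["contact_force"],o["ft_torque"])
c=wcam(o,camera("wrist"));s=camera("side")
p=o["ee_pos"];m=(proj(s,[p])[0]-[60,55]).astype(int);print(m)
w=c["frame"].copy()
f=cv2.resize(s["frame"][m[1]:m[1]+120,m[0]:m[0]+120],(720,720),interpolation=cv2.INTER_CUBIC)
z=p[2]+11;
for zz,r in((z,32),(z-36,15)):
    cv2.polylines(w,[np.int32(proj(c,circ(p,zz,r)))],True,(255,0,0),1)
    cv2.polylines(f,[np.int32((proj(s,circ(p,zz,r))-m)*6)],True,(255,0,0),1)
cv2.imwrite("pics/l1.png",np.hstack([cv2.resize(w[160:420,150:410],(400,400)),f[150:550,160:560]])[...,::-1])
E
```

```text
time: 3.28
ee_pos: [492.1, 247.5, 115.6]
tool_rot: [180.0, 0.0, 156.2]
contact_force: [1.1, -0.5, -0.9]
gripper_width: 62.0
time: 3.53
ee_pos: [491.8, 247.4, 123.6]
tool_rot: [180.0, 0.0, 156.2]
contact_force: [0.2, 0.2, -1.9]
gripper_width: 62.1
[ 0.16482254  0.23635652 -1.88695302] [-0.04204794  0.02619814 -0.02264384]
[206  62]
```

View pics/l1.png

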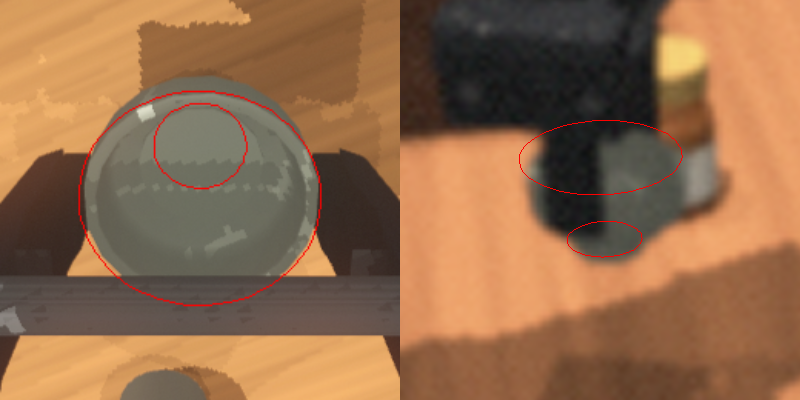

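The lid is lifted and held at 62 mm with its rim level. The lid's origin is 24.9 mm below the TCP, so it should seat at TCP z≈41. Now I carry it over the large lid.

```bash
python3 -c "
from h import *
go([503,-286,124])"
```

```text
t 3.6333 at [491.  246.9 122.4] [-1.799e+02 -1.000e-01  1.562e+02] w 62.0 F [ 0.1  1.1 -1.5] | tool shift mm [-226.2 -482.7   -1. ] rows 13 [-0.0174 -0.0371 -0.0001]
```

```bash

python3 -m inch '[[-0.007,-0.015,0,0],[-0.0125,-0.027,0,0],[-0.0125,-0.027,0,0],[-0.0125,-0.027,0,0],[-0.0125,-0.027,0,0]]'
python3 -m inch '[[-0.0125,-0.027,0,0],[-0.0125,-0.027,0,0],[-0.0125,-0.027,0,0],[-0.0125,-0.027,0,0],[-0.0125,-0.027,0,0]]'
python3 -m inch '[[-0.0125,-0.027,0,0],[-0.0125,-0.027,0,0],[-0.0125,-0.027,0,0],[-0.0125,-0.027,0,0],[-0.0125,-0.027,0,0]]'
python3 -m inch '[[-0.0125,-0.027,0,0],[-0.0125,-0.027,0,0],[-0.0125,-0.027,0,0],[-0.006,-0.012,0,0],[0,0,0,0]]'
python3 -m inch '[[0,0,0,0],[0,0,0,0],[0,0,0,0]]'
python3 - <<'E'
from h import *
go([503,-286,60])
o=observe();c=wcam(o,camera("wrist"));w=c["frame"].copy()
for r in(75,70):cv2.polylines(w,[np.int32(proj(c,circ((503,-287),46,r)))],True,(255,0,0),1)
cv2.imwrite("pics/a1.png",w[...,::-1])
E
```

```text
time: 4.05
ee_pos: [493.3, 110.3, 122.4]
tool_rot: [-179.9, -0.1, 156.2]
contact_force: [0.3, -0.3, -1.0]
gripper_width: 62.0
time: 4.47
ee_pos: [495.9, -38.3, 122.4]
tool_rot: [-179.9, -0.1, 156.2]
contact_force: [0.6, -0.4, -2.5]
gripper_width: 61.8
time: 4.88
ee_pos: [498.5, -186.8, 122.3]
tool_rot: [-180.0, -0.1, 156.2]
contact_force: [0.4, 0.2, -1.3]
gripper_width: 62.0
time: 5.3
ee_pos: [500.4, -291.9, 122.6]
tool_rot: [-179.9, -0.1, 155.9]
contact_force: [0.2, 1.0, -0.8]
gripper_width: 62.2
time: 5.55
ee_pos: [502.2, -285.8, 123.3]
tool_rot: [179.9, -0.1, 156.3]
contact_force: [-1.3, 1.0, -1.2]
gripper_width: 62.5
t 5.55 at [ 502.2 -285.8  123.3] [ 1.799e+02 -1.000e-01  1.563e+02] w 62.5 F [-1.3  1.  -1.2] | tool shift mm [-0.9  0.1 63.3] rows 2 [-0.0005  0.      0.0316]
```

View pics/a1.png

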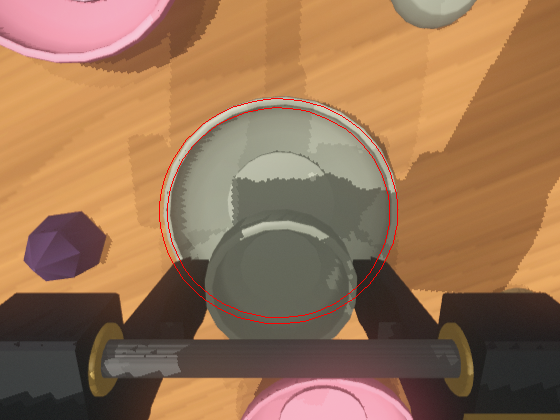

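The held lid is level above the grey lid, whose rim (160–397, 98–323) matches the prediction. I'll descend to 4 mm above the expected seat, then creep down.

```bash

python3 -m inch '[[0,0,0.015,0],[0,0,0.020,0],[0,0,0.020,0],[0,0,0.013,0],[0,0,0.006,0]]'
python3 -m inch '[[0,0,0.002,0],[0,0,0,0],[0,0,0,0],[0,0,0,0]]'
python3 -m inch '[[0,0,0.001,0],[0,0,0,0],[0,0,0.001,0],[0,0,0,0],[0,0,0,0]]'
```

```text
time: 6.02
ee_pos: [501.1, -286.6, 48.0]
tool_rot: [180.0, -0.2, 156.3]
contact_force: [-1.0, 0.1, -1.4]
gripper_width: 62.0
time: 6.35
ee_pos: [502.6, -288.6, 48.7]
tool_rot: [-180.0, 0.1, 156.2]
contact_force: [-0.6, -0.3, -0.2]
gripper_width: 62.0
time: 6.77
ee_pos: [501.9, -288.2, 45.8]
tool_rot: [180.0, 0.0, 156.2]
contact_force: [0.0, 0.2, -1.7]
gripper_width: 62.0
```

```bash

python3 -m inch '[[0,0,0.001,0],[0,0,0.001,0],[0,0,0.001,0],[0,0,0,0],[0,0,0,0]]'
python3 -m inch '[[0,0,0.001,0],[0,0,0,0],[0,0,0,0]]'
python3 -m inch '[[0,0,0.001,0],[0,0,0,0],[0,0,0,0]]'
python3 -m inch '[[0,0,0.001,0],[0,0,0,0],[0,0,0,0]]'
```

```text
time: 7.18
ee_pos: [501.8, -288.2, 42.6]
tool_rot: [180.0, -0.0, 156.2]
contact_force: [-0.6, -0.1, -0.3]
gripper_width: 62.3
time: 7.43
ee_pos: [501.8, -288.2, 41.7]
tool_rot: [180.0, -0.0, 156.2]
contact_force: [0.2, -0.5, -1.4]
gripper_width: 61.7
time: 7.68
ee_pos: [502.0, -288.3, 41.0]
tool_rot: [180.0, 0.0, 156.2]
contact_force: [-0.6, 0.6, 2.8]
gripper_width: 61.9
time: 7.93
ee_pos: [502.1, -288.4, 40.9]
tool_rot: [180.0, 0.0, 156.2]
contact_force: [-3.5, 2.3, 12.5]
gripper_width: 62.3
```

It touched at z=41.0, as predicted. I'll relieve the press, open moderately and rise.

```bash

python3 -m inch '[[0,0,-0.0015,0],[0,0,0,0],[0,0,0,0]]'
python3 -m inch '[[0,0,0,0],[0,0,0,0],[0,0,0,0],[0,0,0,0],[0,0,0,0]]' -0.75
python3 -m inch '[[0,0,-0.003,0],[0,0,-0.005,0],[0,0,-0.015,0],[0,0,-0.025,0],[0,0,-0.025,0]]'
python3 -m inch '[[0,0,-0.01,0],[0,0,0,0],[0,0,0,0]]'
python3 - <<'E'
from h import *
go([533,15,124])
c=camera("top");f=c["frame"].copy()
for z,r in((46,75),(52,32)):cv2.polylines(f,[np.int32(proj(c,circ((503,-287),z,r)))],True,(255,0,0),1)
o=observe();w=camera("wrist")["frame"]
cv2.imwrite("pics/a2.png",cv2.resize(w,(420,315))[...,::-1])
E
```

```text
time: 8.18
ee_pos: [501.8, -288.2, 41.1]
tool_rot: [-180.0, 0.0, 156.2]
contact_force: [0.4, 0.4, -1.8]
gripper_width: 61.9
time: 8.6
ee_pos: [501.9, -288.3, 41.2]
tool_rot: [-180.0, -0.0, 156.2]
contact_force: [-0.2, -0.3, 0.5]
gripper_width: 76.9
time: 9.02
ee_pos: [501.3, -288.0, 115.0]
tool_rot: [180.0, -0.1, 156.2]
contact_force: [0.1, 0.6, -0.5]
gripper_width: 77.2
time: 9.27
ee_pos: [502.0, -288.3, 124.3]
tool_rot: [180.0, 0.0, 156.2]
contact_force: [0.2, -0.2, -0.6]
gripper_width: 76.8
t 9.2667 at [ 502.  -288.3  124.3] [180.    0.  156.2] w 76.8 F [ 0.2 -0.2 -0.6] | tool shift mm [ 94.1 290.    0.3] rows 8 [0.0118 0.0362 0.    ]
```

View pics/a2.png

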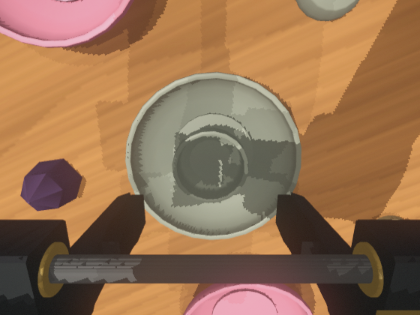

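The medium is seated near the centre of the large lid, with its rim at about (174–247, 131–203) in this half-size view. Now to the small lid.

```bash

python3 - <<'E'
from h import *
o=observe();c=wcam(o,camera("wrist"));print("medium rim ctr",ray(c,(280.7,222.7),52))
E
python3 -m inch '[[0.007,0.020,0,0],[0.0105,0.0325,0,0],[0.0105,0.0325,0,0],[0.0105,0.0325,0,0],[0.0105,0.0325,0,0]]'
python3 -m inch '[[0.0105,0.0325,0,0],[0.0105,0.0325,0,0],[0.0105,0.0325,0,0],[0.0105,0.0325,0,0],[0.003,0.010,0,0]]'
python3 -m inch '[[0,0,0,0],[0,0,0,0],[0,0,0,0]]'
python3 - <<'E'
from h import *
go([533,15,124])
o=observe();c=wcam(o,camera("wrist"));w=c["frame"].copy()
cv2.polylines(w,[np.int32(proj(c,circ((533,15),42,22)))],True,(255,0,0),1)
cv2.imwrite("pics/s1.png",cv2.resize(w[100:300,180:380],(600,600))[...,::-1])
E
```

```text
medium rim ctr [ 500.40233851 -287.12274192]
time: 9.83
ee_pos: [516.8, -129.6, 123.1]
tool_rot: [-180.0, -0.1, 156.2]
contact_force: [1.0, 0.3, -0.9]
gripper_width: 77.0
time: 10.25
ee_pos: [532.5, 21.5, 123.1]
tool_rot: [179.9, -0.2, 156.6]
contact_force: [-0.2, 0.2, -0.1]
gripper_width: 76.7
time: 10.5
ee_pos: [532.5, 12.7, 123.7]
tool_rot: [-179.9, -0.0, 156.0]
contact_force: [0.1, -0.1, -0.8]
gripper_width: 77.2
t 10.5 at [532.5  12.7 123.7] [-179.9   -0.   156. ] w 77.2 F [ 0.1 -0.1 -0.8] | tool shift mm [ 0.5  2.4 -0.3] rows 1 [ 0.0005  0.0024 -0.0003]
```

View pics/s1.png

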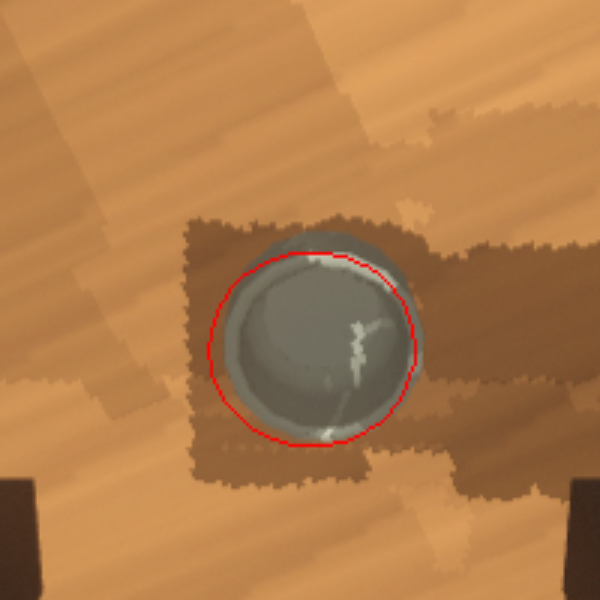

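The rim spans (226–422, 248–443) in the enlarged crop, about 2 mm in +y from the prediction. I'll correct by 4 mm in total and descend to z≈27.

```bash

python3 -m inch '[[0.0005,0.004,0.025,0],[0,0,0.030,0],[0,0,0.022,0],[0,0,0.013,0],[0,0,0.006,0]]'
python3 -m inch '[[0,0,0.001,0],[0,0,0,0],[0,0,0,0],[0,0,0,0],[0,0,0,0]]'
python3 -m inch '[[0,0,0,0],[0,0,0,0],[0,0,0,0],[0,0,0,0],[0,0,0,0]]' 1 15
python3 -m inch '[[0,0,0,0],[0,0,0,0],[0,0,0,0],[0,0,0,0],[0,0,0,0]]'
python3 -m inch '[[0,0,-0.005,0],[0,0,-0.015,0],[0,0,-0.025,0],[0,0,-0.035,0],[0,0,-0.020,0]]' 1 20
python3 -m inch '[[0,0,-0.01,0],[0,0,0,0],[0,0,0,0],[0,0,0,0]]'
python3 - <<'E'
from h import *
go([501,-287.5,124])
o=observe();w=camera("wrist")["frame"]
cv2.imwrite("pics/s2.png",cv2.resize(w,(420,315))[...,::-1])
E
```

```text
time: 10.97
ee_pos: [532.6, 16.6, 26.2]
tool_rot: [-179.9, -0.1, 156.0]
contact_force: [0.1, 0.1, 0.4]
gripper_width: 76.9
time: 11.38
ee_pos: [534.8, 18.8, 28.1]
tool_rot: [180.0, 0.1, 156.2]
contact_force: [-0.1, -0.0, 0.6]
gripper_width: 76.9
time: 11.8
ee_pos: [534.1, 18.9, 27.2]
tool_rot: [-180.0, 0.0, 156.2]
contact_force: [0.4, -0.1, 0.5]
gripper_width: 45.8
time: 12.22
ee_pos: [534.1, 18.8, 27.2]
tool_rot: [-180.0, 0.0, 156.2]
contact_force: [-0.3, -0.9, 1.3]
gripper_width: 42.9
time: 12.63
ee_pos: [535.0, 19.0, 130.1]
tool_rot: [179.9, 0.1, 156.2]
contact_force: [0.4, 0.2, -0.1]
gripper_width: 42.6
time: 12.97
ee_pos: [533.0, 18.9, 135.8]
tool_rot: [-179.9, -0.1, 156.2]
contact_force: [-1.0, 0.1, -1.3]
gripper_width: 42.5
t 12.9667 at [533.   18.9 135.8] [-1.799e+02 -1.000e-01  1.562e+02] w 42.5 F [-1.   0.1 -1.3] | tool shift mm [ -94.4 -293.3   12. ] rows 8 [-0.0118 -0.0367  0.0015]
```

View pics/s2.png

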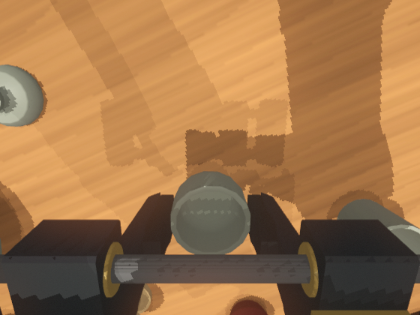

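The small lid is held, with its origin 27.2 mm below the TCP, so it should seat at TCP z≈56. Now I carry it over.

```bash

python3 -m inch '[[-0.007,-0.020,0,0],[-0.0105,-0.0325,0,0],[-0.0105,-0.0325,0,0],[-0.0105,-0.0325,0,0],[-0.0105,-0.0325,0,0]]'
python3 -m inch '[[-0.0105,-0.0325,0,0],[-0.0105,-0.0325,0,0],[-0.0105,-0.0325,0,0],[-0.0105,-0.0325,0,0],[-0.004,-0.013,0,0]]'
python3 -m inch '[[0,0,0.010,0],[0,0,0.010,0],[0,0,0,0],[0,0,0,0],[0,0,0,0]]'
python3 -m inch '[[0,0,0,0],[0,0,0,0],[0,0,0,0]]'
python3 -c "
from h import *
go([501.5,-287.8,60])"
```

```text
time: 13.43
ee_pos: [517.1, -139.4, 135.8]
tool_rot: [-180.0, -0.1, 156.2]
contact_force: [0.7, -0.4, -1.3]
gripper_width: 42.7
time: 13.85
ee_pos: [500.2, -293.1, 135.9]
tool_rot: [-179.8, -0.1, 155.9]
contact_force: [0.3, -0.9, -1.1]
gripper_width: 42.6
time: 14.27
ee_pos: [503.1, -285.6, 116.8]
tool_rot: [180.0, -0.1, 156.3]
contact_force: [0.6, -0.5, -0.6]
gripper_width: 42.1
time: 14.52
ee_pos: [503.1, -287.2, 117.6]
tool_rot: [180.0, 0.0, 156.2]
contact_force: [-0.4, 0.5, -1.4]
gripper_width: 42.4
t 14.5167 at [ 503.1 -287.2  117.6] [180.    0.  156.2] w 42.4 F [-0.4  0.5 -1.4] | tool shift mm [ 1.3 -1.2 57.6] rows 2 [ 0.0006 -0.0006  0.0288]
```

```bash

python3 -m inch '[[0.001,-0.001,0.010,0],[0,0,0.015,0],[0,0,0.015,0],[0,0,0.010,0],[0,0,0.005,0]]'
python3 -m inch '[[0,0,0,0],[0,0,0,0],[0,0,0,0],[0,0,0,0]]'
python3 -m inch '[[0,0,0.001,0],[0,0,0.001,0],[0,0,0.001,0],[0,0,0,0],[0,0,0,0]]'
```

```text
time: 14.93
ee_pos: [500.4, -287.6, 60.4]
tool_rot: [180.0, -0.1, 156.2]
contact_force: [0.1, 0.3, 0.3]
gripper_width: 42.3
time: 15.27
ee_pos: [501.9, -288.4, 63.0]
tool_rot: [-180.0, 0.1, 156.2]
contact_force: [0.7, -0.2, -0.9]
gripper_width: 42.8
time: 15.68
ee_pos: [501.3, -288.0, 59.2]
tool_rot: [180.0, -0.0, 156.2]
contact_force: [-0.6, -0.1, 0.1]
gripper_width: 42.2
```

```bash

python3 -m inch '[[0,0,0.001,0],[0,0,0,0],[0,0,0.001,0],[0,0,0,0],[0,0,0,0]]'
python3 -m inch '[[0,0,0.001,0],[0,0,0,0],[0,0,0,0]]'
```

```text
time: 16.1
ee_pos: [501.3, -288.0, 57.2]
tool_rot: [-180.0, -0.0, 156.2]
contact_force: [-0.4, 0.1, -0.8]
gripper_width: 42.2
time: 16.35
ee_pos: [501.5, -288.1, 56.3]
tool_rot: [-180.0, 0.0, 156.2]
contact_force: [0.3, 0.1, -0.2]
gripper_width: 42.5
```

```bash

python3 -m inch '[[0,0,0.001,0],[0,0,0,0],[0,0,0,0]]'
```

```text
time: 16.6
ee_pos: [501.9, -288.3, 56.1]
tool_rot: [180.0, 0.1, 156.2]
contact_force: [-1.9, 1.5, 7.5]
gripper_width: 42.5
```

It touched at 56.1, as predicted. I'll relieve the press, release, rise clear and take the final look.

```bash

python3 -m inch '[[0,0,-0.001,0],[0,0,0,0],[0,0,0,0]]'
python3 -m inch '[[0,0,0,0],[0,0,0,0],[0,0,0,0],[0,0,0,0],[0,0,0,0]]' -0.6
python3 -m inch '[[0,0,-0.003,0],[0,0,-0.005,0],[0,0,-0.015,0],[0,0,-0.025,0],[0,0,-0.035,0]]'
python3 -m inch '[[0,0,-0.030,0],[0,0,0,0],[0,0,0,0],[0,0,0,0],[0,0,0,0]]'
python3 - <<'E'
from h import *
o=observe();print(o["time"],o["ee_pos"])
c=wcam(o,camera("wrist"));w=c["frame"];s=camera("side")
a=w[60:360,130:430].copy();a=cv2.resize(a,(400,400))
m=(proj(s,[(502,-288,40)])[0]-[60,60]).astype(int)
b=cv2.resize(s["frame"][m[1]:m[1]+120,m[0]:m[0]+120],(400,400),interpolation=cv2.INTER_CUBIC)
for z,r in((46,75),(52,32),(71,22)):
    p=circ((501.5,-287.8),z,r)
    for im,q in((a,(proj(c,p)-[130,60])*4/3),(b,(proj(s,p)-m)*400/120)):
        cv2.polylines(im,[np.int32(q)],True,(255,0,0),1)
cv2.imwrite("pics/f1.png",np.hstack([a,b])[...,::-1])
E
```

```text
time: 16.85
ee_pos: [501.4, -288.1, 56.2]
tool_rot: [-180.0, 0.0, 156.2]
contact_force: [0.9, 0.2, 1.1]
gripper_width: 42.5
time: 17.27
ee_pos: [501.4, -288.0, 56.2]
tool_rot: [180.0, -0.0, 156.2]
contact_force: [0.3, -0.8, -0.6]
gripper_width: 70.1
time: 17.68
ee_pos: [499.8, -287.2, 138.5]
tool_rot: [180.0, -0.3, 156.2]
contact_force: [0.7, -0.9, 0.1]
gripper_width: 70.9
time: 18.1
ee_pos: [500.6, -287.5, 168.1]
tool_rot: [180.0, -0.1, 156.2]
contact_force: [0.6, 0.1, -0.6]
gripper_width: 70.6
18.1 [ 500.57004545 -287.54633396  168.11769238]
```

View pics/f1.png

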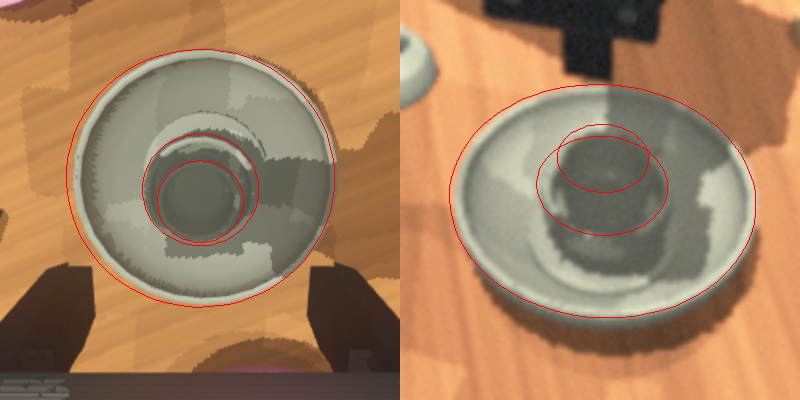

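The final view shows the three lids concentric and level. In the wrist crop the small rim is at (158–243, 160–242) and the medium at (143–259, 134–246), matching the predicted seated heights. In the side view the nest appears a few pixels low, by an equal amount for all three rims, so this looks like calibration. I'm handing in.

```bash
python3 -c "
from plant import manip
print(manip.finish_job())"
```

```text
the job is handed in; nothing more can be done
None
```

The three lids are nested and the job is handed in. No verdict was reported. The medium lid went into the grey large lid and the small lid into the medium one, taking about 18 s of the 51 s.

**Seating:** each lid was lowered in 1 mm steps until it touched, and only then released. The medium touched at TCP z = 41.0 mm (expected 40.9) and the small at 56.1 mm (expected 56.2). Peak contact forces were about 12 N and 8 N.

**Final pictures:** in the wrist view all three rims lie within about 2–3 mm of their predicted seated circles, level and concentric. The gripper is clear, about 97 mm above the nest.

**Disagreements:**
- In the last side view all three rims sit a few pixels lower than predicted, by about the same amount. I put this down to the roughly 2 mm calibration error.
- The gripper read 62 mm on the 64 mm medium lid and 42.5 mm on the 44 mm small lid. Both lids held firmly all the same.

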